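# Find the stamped carton and push it to the dispatch stop

### The arm

A 6-joint arm with a two-finger parallel gripper is mounted at the origin on a cart in front of the work surface, level with it; the furniture and walls round the work are solid. World frame = base frame: x ahead of the robot, y to its left, z up, the work surface at z = 0. Lengths are in m, angles in rad, forces in N, time in s.
With the tool pointing down it reaches from about 0.225 to 0.875 m from the base axis. Payload 3.4 kg.
Tool frame: the origin (TCP) lies between the finger pads; the fingertips stand 19 mm ahead of it and the grasp point (between the pads) is the TCP; z points along the fingers, y is the line along which they close (so a half turn about z gives the same grasp; the last joint's range is limited). The gripper opens to 85 mm and grips with 20 to 120 N. Pads are 22 mm wide; open, the fingers measure 114 mm over their backs; the gripper's body (76 mm by 85 mm) begins 54 mm behind the grasp point. The pads swing forward as they close: fully open they stand 13 mm farther back than shut.
Start: joints at [-1.414, 0.276, 1.505, -0, 1.361, -0.121], TCP at [0.158, -0.553, 0.25] pointing down, gripper open.
Joint ranges: [-2.89, 2.89], [-0.75, 2.08], [0.22, 2.7], [-1.18, 4.32], [0.11, 2.71], [-2.7, 2.7]. Speed limits (rad/s): [2.57, 2.57, 3.14, 3.14, 3.14, 3.14].

### API

Orientations are given as a unit quaternion [w, x, y, z].
In Python, from rig import get_state, imaging, ticket gives the robot as it stands. The module is installed in compiled form; this text tells all that it offers.
- The arm moves only by the shell command python3 -m inch 'ROWS' [FORCE]. ROWS is JSON, a list of rows, each an object with "claw": the opening, from -1 (shut) to 1 (fully open); "travel": the shift along the world's x, y, z in units of 200 mm (1.0 is 200 mm), a list of three; "turn": the turn about the world's z in units of 180 degrees (1.0 is 180 degrees). A call has 1 to 5 rows; each row is the pose to reach, as a shift and turn from the pose commanded when the call began, turning the shorter way round; what a row does not reach only later rows make up. A row lasts 1/10 s, in which the tool goes at most 50 mm and 8.59 degrees, less where a joint would pass 70% of its speed; a pose out of reach is approached as far as the arm can. A call with a number of a shift or a turn outside -1 to 1 is refused whole. A call with a gripper value outside its range is refused whole. The fingers move at their own pace and stop on an object; FORCE is the grip in N (left out, the last holds). Time passes only in rows, so rows that repeat a pose let the fingers close. It gives the time, the measured TCP pose, the force, the opening and the grip force at its end, in the units of the state.
- get_state(): the state, without advancing time (a new reading comes with each control period).
- imaging.get_image(name): name is "scene" or "side" or "wrist"; returns the picture (420x560x3 uint8, red, green, blue); there is no depth.
- imaging.camera_params(name): a dict with "camera_matrix" (3x3 intrinsics, pixels), "cam_to_world" (4x4, takes a point from camera to world coordinates); the wrist camera has in their place "T_tool_cam" (4x4, takes a point from camera to tool coordinates, whose origin is the TCP and whose axes are the flange's). Camera axes: x right, y down, z forward; pixel columns grow to the right and rows downward; lengths in m; the calibration is good to about 2 mm. A picture is of the moment at which its call begins: read the wrist's pose just before it. camera_params takes no time and is no camera call.
- ticket.sign_off(): hands the job in; it is judged then, once.
The state is a dict: "clock": time; "qpos": joint angles; "qd": joint speeds; "effort": joint torques, N m; "position": TCP position; "ee_rot": TCP orientation; "contact_force": force on the tool from outside, world axes, zero at the start; "moment": the same for the moment, N m; "width": finger opening in m; "gripper_force": force on a finger pad.
Only numpy, scipy, OpenCV 4.12 (cv2) and the standard library are available. Lean on these libraries where they do the work, as an engineer would, in place of code of your own. Each camera call takes 0.05 s, during which the arm holds its last target. There are 200 camera calls.

### The job

Two identical cartons stand on the bench and one of them has a stamp on its underside. Using the fingers only to push, without gripping or lifting anything, tip both cartons over away from the robot so that they lie with their undersides facing the robot; only then push the stamped one, lying as it is, straight ahead until it rests flat against the long aluminium dispatch stop. Leave the plain one lying where it fell, well clear of the stop, and do not disturb the other things on the bench.

Things in the scene. Friction and masses are not known exactly. Their poses are not given: they have to be found in the camera images.
- carton_stamped: sealed brown cardboard carton, 52 (own x) x 100 (own y) x 66 mm (own z, from underside to top), 0.15 to 0.31 kg, with a dark stamp on its underside, a 46 mm ring round a small diamond, hidden until it is tipped; which of the two cartons stands left or right varies; origin at the centre of its underside; while it stands, own x points within 0.2 rad of straight away from the robot
- carton_stamped_center (a point): the middle of carton_stamped, 33 mm above its underside. Either carton, pushed near the top of its near face away from the robot and upwards with it as it turns about its far bottom edge, passes its balance at 0.67 rad and falls over by itself; it then lies 52 mm high and 66 mm deep, own z pointing away from the robot, underside to the robot
- carton_plain: the other carton, with the same size, weight range, outside look, origin and axes as carton_stamped, but with nothing on its underside
- carton_plain_center (a point): the middle of carton_plain, 33 mm above its underside
- stop: the dispatch stop: aluminium angle fixed on the bench beyond the cartons, an upright strip 440 mm long, 25 mm high and 6 mm thick with a 30 mm foot behind it; origin at the middle of its front face (the face towards the robot) at bench height, own x points away from the robot square to that face, own y along the strip (to the left)
- marker_blue: thick black-and-blue marker pen, 123 mm long, 20 mm high, lying between the two cartons and pointing about away from the robot; to be left alone
- torch_hook: small copper-brown curved hook, 40 x 30 x 13 mm, lying beyond the marker, between the two cartons' ways to the stop; to be left alone
- coupler: blue round plastic ring, 69 mm across, 56 mm high, fixed to the bench on the robot's side of the cartons, about midway between them; to be left alone
- tape_measure: yellow tape measure, 74 x 78 x 31 mm, lying to the right of the cartons; to be left alone
- pry_bar: short black pry bar, 163 mm long, 22 mm high, lying to the right of the cartons; to be left alone
Mind the look-alikes: they are no part of the job. What is shaped like the carton_stamped but turquoise is not meant.

How it is judged:
On the way:
1. both cartons lie tipped over with their undersides facing the robot, neither of them at the stop yet (angle between carton_stamped's own z axis and vertical between 1.45 and 1.69 rad and z of stop in the frame of carton_stamped above 0 m and angle between the y axis of each of carton_stamped, carton_plain and the y axis of stop, either way round below 0.5 rad and angle between carton_plain's own z axis and vertical between 1.45 and 1.69 rad and z of stop in the frame of carton_plain above 0 m and x of each of carton_stamped, carton_plain in the frame of stop below -0.095 m), for 0.2 s.
At the end, for the whole second after the job is handed in: Both cartons lie at rest tipped over, undersides to the robot; the stamped one's top face is against the stop (gap under 9 mm, within 0.1 rad of parallel, its middle within the strip's length); the plain one is about 30 mm or more short of the stop and within 0.5 rad of parallel (angle between carton_stamped's own z axis and vertical between 1.45 and 1.69 rad and z of stop in the frame of carton_stamped above 0 m and angle between the y axis of each of carton_stamped, carton_plain and the y axis of stop, either way round below 0.5 rad and angle between carton_plain's own z axis and vertical between 1.45 and 1.69 rad and z of stop in the frame of carton_plain above 0 m and linear speed of each of carton_stamped, carton_plain below 0.02 m/s and angular speed of each of carton_stamped, carton_plain below 0.1 rad/s and x of carton_stamped in the frame of stop between -0.075 and -0.058 m and angle between the z axis of carton_stamped and the x axis of stop, either way round below 0.1 rad and y of carton_stamped_center in the frame of stop between -0.22 and 0.22 m and x of carton_plain in the frame of stop below -0.095 m); the robot touches nothing.
It fails at once if a carton is lifted off the bench (height (world z) of any of carton_stamped_center, carton_plain_center above 0.06 m).
It fails at once if another thing on the bench is shifted by more than 30 mm (distance of any of marker_blue, torch_hook, tape_measure, pry_bar from where it was at the start of the episode above 0.03 m).
It also fails if it takes over 58 s, if anything falls off the work surface, if the arm or the gripper's body presses on something with over 40 N, if the wrist force passes 120 N, or if a joint passes its speed limit or range.

## Working session

There is one attempt and no reset: what is moved stays moved. The work goes in short steps, Python scripts to look and compute and a shell command to move; the robot and the scene stay as the last step left them, time stands still between calls to the robot, and variables do not carry over. Pictures are saved under pics/ and viewed, at most 10 in all, crops included, and the job is handed in when it is done.

```bash
mkdir -p pics; python3 - <<'E'
from rig import get_state, imaging
import cv2,numpy as np
s=get_state(); print(s['clock'],s['position'],s['ee_rot'],s['width'])
a=imaging.get_image("scene");b=imaging.get_image("side")
cv2.imwrite("pics/scene0.png",a[:,:,::-1]);cv2.imwrite("pics/side0.png",b[:,:,::-1])
np.set_printoptions(precision=3,suppress=True)
for n in("scene","side","wrist"):print(n,imaging.camera_params(n))
E
```

```text
0.0 [ 0.15759201 -0.55245578  0.24941325] [-9.37308816e-04  9.90368834e-01  1.38451047e-01 -3.35117752e-05] 0.08515789912358646
scene {'camera_matrix': array([[479.61 ,   0.   , 281.29 ],
       [  0.   , 479.61 , 208.224],
       [  0.   ,   0.   ,   1.   ]]), 'cam_to_world': array([[ 0.41 , -0.515,  0.753, -0.574],
       [-0.912, -0.215,  0.35 , -0.849],
       [-0.019, -0.83 , -0.558,  0.893],
       [ 0.   ,  0.   ,  0.   ,  1.   ]])}
side {'camera_matrix': array([[489.986,   0.   , 283.113],
       [  0.   , 489.986, 219.649],
       [  0.   ,   0.   ,   1.   ]]), 'cam_to_world': array([[-0.998,  0.028, -0.05 ,  0.589],
       [ 0.056,  0.591, -0.805,  0.722],
       [ 0.007, -0.806, -0.592,  0.813],
       [ 0.   ,  0.   ,  0.   ,  1.   ]])}
wrist {'camera_matrix': array([[289.624,   0.   , 279.706],
       [  0.   , 289.624, 208.657],
       [  0.   ,   0.   ,   1.   ]]), 'T_tool_cam': array([[ 0.001, -0.965, -0.262,  0.066],
       [ 1.   ,  0.001, -0.001,  0.001],
       [ 0.001, -0.262,  0.965, -0.124],
       [ 0.   ,  0.   ,  0.   ,  1.   ]])}
```

View pics/scene0.png

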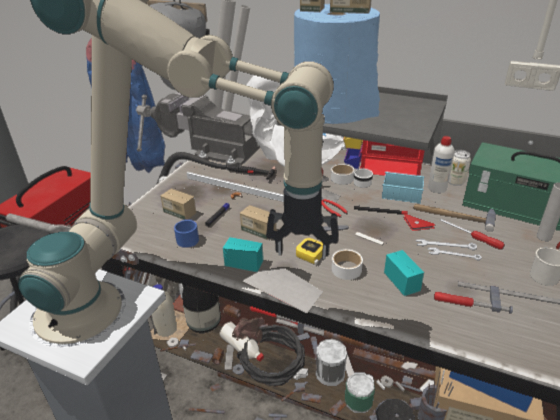

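View pics/side0.png

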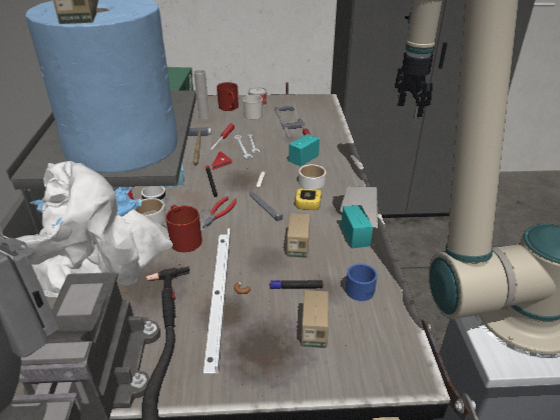

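The scene view shows cartons at about (179,204) and (256,219). In the side view they are at (315,318), left, and (298,233), right. The stop runs from (225,232) to (210,370), with the marker at (297,285), the hook at (241,287) and the coupler at (361,282).

```bash
cat > h.py <<'E'
from rig import get_state, imaging
import cv2,numpy as np
np.set_printoptions(precision=4,suppress=True)
def cast(n,px,z):
    p=imaging.camera_params(n);K=p['camera_matrix'];T=p['cam_to_world']
    d=np.c_[np.atleast_2d(px),np.ones(len(np.atleast_2d(px)))]@np.linalg.inv(K).T@T[:3,:3].T
    o=T[:3,3]; return o+d*((z-o[2])/d[:,2])[:,None]
def tri(pa,pb):
    A=[];B=[]
    for n,px in(("scene",pa),("side",pb)):
        a=cast(n,[px],0)[0];o=imaging.camera_params(n)['cam_to_world'][:3,3];d=(a-o)/np.linalg.norm(a-o)
        P=np.eye(3)-np.outer(d,d);A.append(P);B.append(P@o)
    x=np.linalg.solve(A[0]+A[1],B[0]+B[1]);return x,np.linalg.norm(A[0]@x-B[0])+np.linalg.norm(A[1]@x-B[1])
E
python3 - <<'E'
from h import *
a=cv2.imread("pics/scene0.png");b=cv2.imread("pics/side0.png")
c=cv2.resize(a[180:250,150:290],None,fx=5,fy=5,interpolation=cv2.INTER_CUBIC)
cv2.imwrite("pics/c1.png",c[:600,:800])
d=cv2.resize(b[205:355,190:390],None,fx=4,fy=4,interpolation=cv2.INTER_CUBIC)
cv2.imwrite("pics/c2.png",d)
E
```

```text
(no output)
```

View pics/c1.png

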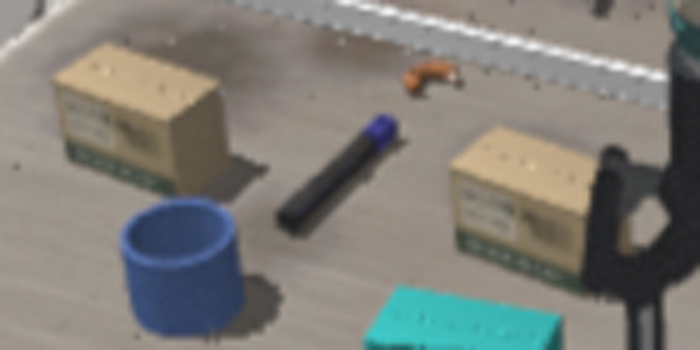

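View pics/c2.png

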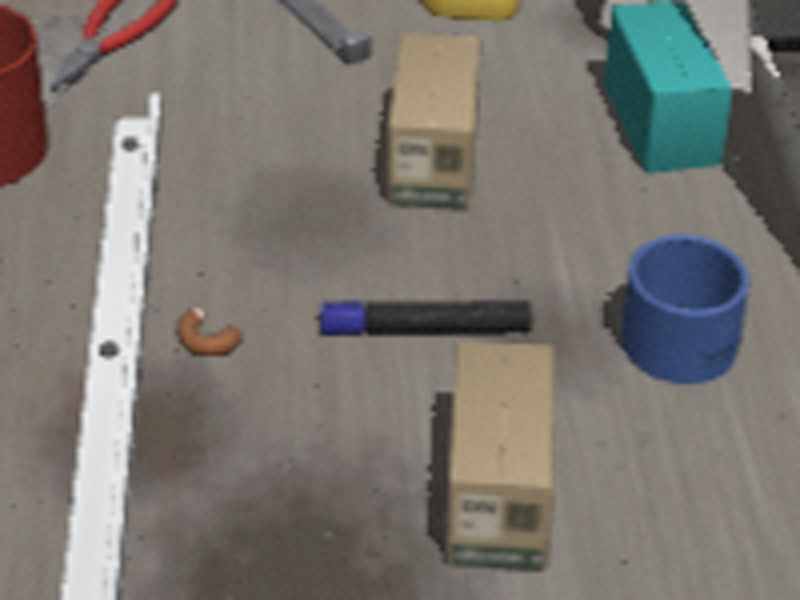

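Left carton's top corners in the side crop are (457,343), (553,345), (552,490) and (450,488). The right carton's are (400,34), (479,37), (472,132) and (390,130). The stop's front edge runs from (159,95) to (121,590). The marker lies between the cartons and the hook is beyond it.

```bash
python3 - <<'E'
from h import *
S=lambda L:np.array(L,float)/4+[190,205]-.375
C=lambda L:np.array(L,float)/5+[150,180]-.4
L=S([(457,343),(553,345),(552,490),(450,488)]);R=S([(400,34),(479,37),(472,132),(390,130)])
for n,q in(("L FR NR NL FL",L),("R",R)):
    w=cast("side",q,.066);c=w.mean(0);print(n,w[:,:2].round(4).tolist(),"c",c[:2]);
    d=(w[3]+w[2]-w[0]-w[1])/2;print("len",np.linalg.norm(d),"yaw",np.arctan2(-d[0],d[1]),"dep",np.linalg.norm((w[0]+w[3]-w[1]-w[2])/2))
for n,p,q in(("L NL",(55,80),L[2]),("L NR",(172,123),L[1]),("L FR",(220,83),L[0]),("L FL",(110,43),L[3]),("R NL",(452,165),R[2]),("R FL",(503,127),R[3])):print(n,*tri(C([p])[0],q))
st=cast("side",S([(159,95),(121,590)]),0.0);print("stop z0",st[:,:2]);print("stop z25",cast("side",S([(159,95),(121,590)]),0.025)[:,:2])
print("marker",cast("side",S([(320,317),(531,317),(531,300),(531,334)]),.01)[:,:2]);print("hook",cast("side",S([(178,330),(242,340),(205,356)]),.006)[:,:2])
print("coupler rim",cast("side",S([(627,290),(748,290),(687,238),(687,335)]),.056)[:,:2])
# green cube
print("turq",cast("side",S([(645,92),(727,90),(612,3)]),.066)[:,:2]); print("bar end, tape",cast("side",S([(347,60),(370,50)]),.01)[:,:2],cast("side",S([(430,15),(515,15)]),.015)[:,:2])
E
```

```text
L FR NR NL FL [[0.4959, -0.0346], [0.4444, -0.0305], [0.4581, 0.0705], [0.5086, 0.0666]] c [0.4767 0.018 ]
len 0.10197133961080969 yaw -0.1298088297767894 dep 0.05113422918463375
R [[0.5073, -0.322], [0.4558, -0.3162], [0.4701, -0.2165], [0.5203, -0.2209]] c [ 0.4884 -0.2689]
len 0.10127364920536233 yaw -0.1349104484476755 dep 0.05108122533930325
L NL [0.4589 0.0656 0.0624] 0.0040961586116706646
L NR [ 0.4449 -0.0349  0.0631] 0.0032477747322000677
L FR [ 0.4964 -0.038   0.0638] 0.002378612258358773
L FL [0.5105 0.06   0.0618] 0.006663321989024709
R NL [ 0.4708 -0.2216  0.0636] 0.0035926260476058743
R FL [ 0.5216 -0.2297  0.0616] 0.005517243664668438
stop z0 [[ 0.6696 -0.3503]
 [ 0.6757  0.068 ]]
stop z25 [[ 0.6671 -0.3173]
 [ 0.673   0.0881]]
marker [[ 0.5674 -0.1168]
 [ 0.4435 -0.1107]
 [ 0.4417 -0.1252]
 [ 0.4452 -0.0966]]
hook [[ 0.6506 -0.1142]
 [ 0.6133 -0.1041]
 [ 0.6346 -0.092 ]]
coupler rim [[ 0.3951 -0.0821]
 [ 0.3268 -0.0787]
 [ 0.353  -0.1242]
 [ 0.3679 -0.0447]]
turq [[ 0.357  -0.2518]
 [ 0.3048 -0.2515]
 [ 0.3626 -0.3511]]
bar end, tape [[ 0.5399 -0.3711]
 [ 0.5234 -0.3821]] [[ 0.4789 -0.4155]
 [ 0.4185 -0.4127]]
```

Triangulated tops are at about 63 mm against the 66 mm given, sizes come out at 51 x 101 mm, and yaw is about -0.13, so the measurements hold together. I'll start with the right carton: approach behind it with the fingers half open and tool y along its near face.

```bash
python3 -m inch '[{"claw":0,"travel":[0.7,0.75,0],"turn":-0.13},{"claw":0,"travel":[0.7,0.75,0],"turn":-0.13},{"claw":0,"travel":[0.7,0.75,0],"turn":-0.13},{"claw":0,"travel":[0.7,0.75,0],"turn":-0.13},{"claw":0,"travel":[0.7,0.75,0],"turn":-0.13}]'
python3 -m inch '[{"claw":0,"travel":[0.61,0.7,0],"turn":0},{"claw":0,"travel":[0.61,0.7,0],"turn":0},{"claw":0,"travel":[0.61,0.7,0],"turn":0},{"claw":0,"travel":[0.61,0.7,0],"turn":0},{"claw":0,"travel":[0.61,0.7,0],"turn":0}]'
```

```text
clock: 0.6
position: [0.3002, -0.3984, 0.2501]
ee_rot: [-0.002, 0.998, -0.063, 0.001]
contact_force: [-0.8, -0.4, -0.2]
width: 0.0424
gripper_force: 0.0
clock: 1.1
position: [0.4217, -0.2601, 0.2501]
ee_rot: [-0.001, 0.998, -0.063, 0.0]
contact_force: [-0.6, -0.4, 0.6]
width: 0.0427
gripper_force: 0.0
```

```bash
python3 -m inch '[{"claw":0,"travel":[0,0,-0.22],"turn":0},{"claw":0,"travel":[0,0,-0.44],"turn":0},{"claw":0,"travel":[0,0,-0.66],"turn":0},{"claw":0,"travel":[0,0,-0.88],"turn":0},{"claw":0,"travel":[0,0,-0.88],"turn":0}]'
python3 - <<'E'
from h import *
b=imaging.get_image("side")[:,:,::-1];s=get_state();print(s['position'],s['contact_force'])
cv2.imwrite("pics/s2.png",cv2.resize(b[150:300,230:430],None,fx=4,fy=4,interpolation=cv2.INTER_CUBIC))
E
```

```text
clock: 1.6
position: [0.4153, -0.261, 0.0694]
ee_rot: [-0.004, 0.998, -0.066, -0.005]
contact_force: [-0.5, -0.3, 0.1]
width: 0.0428
gripper_force: 0.0
[ 0.4174 -0.2625  0.0723] [-0.1311  0.0658  0.6877]
```

View pics/s2.png

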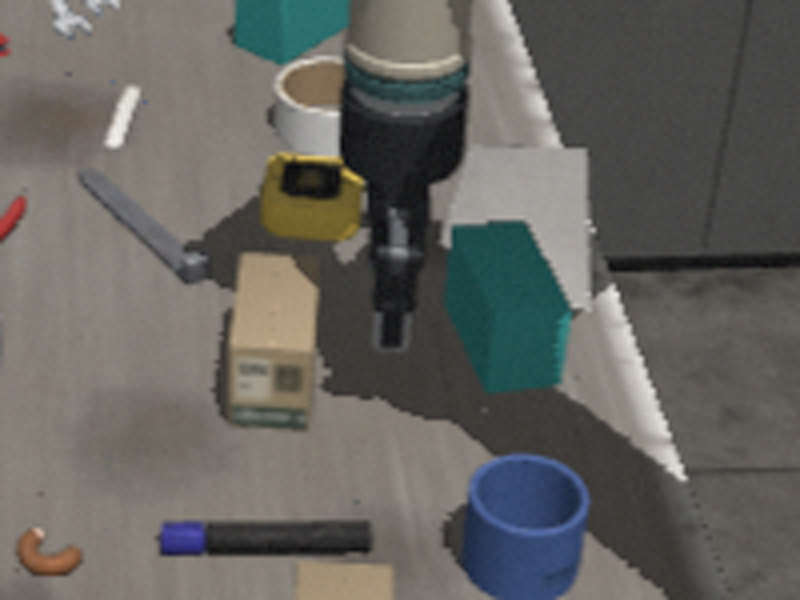

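The fingers, at (392,330), are behind the near face and clear of the turquoise box, and the carton at (270,340) is standing. I'll close the gap, then arc forward and up.

```bash
python3 -m inch '[{"claw":0,"travel":[0.05,-0.006,0],"turn":0},{"claw":0,"travel":[0.1,-0.013,0],"turn":0},{"claw":0,"travel":[0.15,-0.02,0],"turn":0},{"claw":0,"travel":[0.15,-0.02,0],"turn":0},{"claw":0,"travel":[0.15,-0.02,0],"turn":0}]'
python3 -m inch '[{"claw":0,"travel":[0.03,-0.004,0.02],"turn":0},{"claw":0,"travel":[0.06,-0.008,0.045],"turn":0},{"claw":0,"travel":[0.09,-0.012,0.06],"turn":0},{"claw":0,"travel":[0.12,-0.016,0.075],"turn":0},{"claw":0,"travel":[0.15,-0.02,0.085],"turn":0}]'
```

```text
clock: 2.15
position: [0.4503, -0.2671, 0.075]
ee_rot: [0.0, 0.998, -0.065, 0.0]
contact_force: [1.0, 0.2, 0.7]
width: 0.0426
gripper_force: 0.0
clock: 2.65
position: [0.4806, -0.2712, 0.0918]
ee_rot: [0.0, 0.998, -0.065, 0.0]
contact_force: [-0.4, 0.2, 0.7]
width: 0.0428
gripper_force: 0.5
```

```bash
python3 -m inch '[{"claw":0,"travel":[0.03,-0.004,0.01],"turn":0},{"claw":0,"travel":[0.06,-0.008,0.015],"turn":0},{"claw":0,"travel":[0.09,-0.012,0.02],"turn":0},{"claw":0,"travel":[0.12,-0.016,0.02],"turn":0},{"claw":0,"travel":[0.15,-0.02,0.02],"turn":0}]'
python3 - <<'E'
from h import *
b=imaging.get_image("side")[:,:,::-1];s=get_state();print(s['position'],s['contact_force'])
a=imaging.get_image("scene")[:,:,::-1]
x=cv2.resize(b[200:300,230:330],None,fx=4,fy=4,interpolation=cv2.INTER_CUBIC)
y=cv2.resize(a[180:280,210:310],None,fx=4,fy=4,interpolation=cv2.INTER_CUBIC)
cv2.imwrite("pics/s3.png",np.hstack([x,y]))
E
```

```text
clock: 3.15
position: [0.5102, -0.2751, 0.0952]
ee_rot: [0.0, 0.998, -0.065, -0.0]
contact_force: [0.9, -0.4, -0.1]
width: 0.0429
gripper_force: 0.0
[ 0.5114 -0.2755  0.0953] [ 0.8044 -0.7269  1.2023]
```

View pics/s3.png

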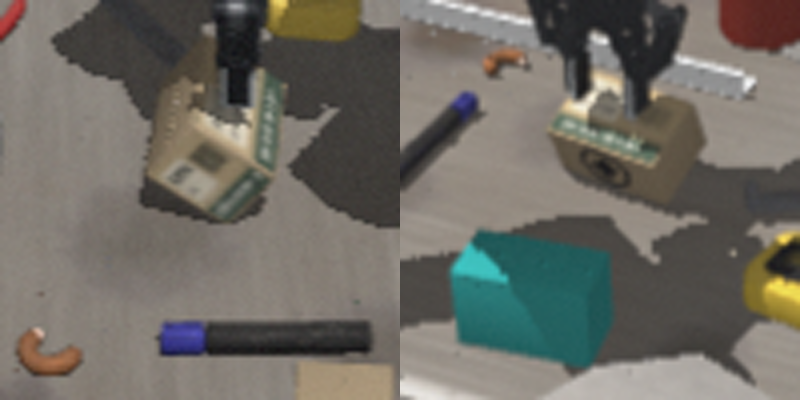

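In both views the right carton is caught tipping at about 50°, and the underside stamp shows at (605,167), so the right carton is the stamped one. I'll push slightly further, then retract upward and back.

```bash
python3 -m inch '[{"claw":0,"travel":[0.03,-0.004,0],"turn":0},{"claw":0,"travel":[0.05,-0.006,0],"turn":0},{"claw":0,"travel":[0.05,-0.006,0.1],"turn":0},{"claw":0,"travel":[0.0,0,0.3],"turn":0},{"claw":0,"travel":[-0.1,0,0.5],"turn":0}]'
python3 - <<'E'
from h import *
s=get_state();print(s['position'])
E
```

```text
clock: 3.75
position: [0.4902, -0.2748, 0.1956]
ee_rot: [-0.0, 0.998, -0.065, -0.0]
contact_force: [-0.6, -0.5, -0.3]
width: 0.0425
gripper_force: 0.0
[ 0.4902 -0.2748  0.1956]
```

```bash
python3 -m inch '[{"claw":0,"travel":[-0.41,1,0],"turn":0},{"claw":0,"travel":[-0.41,1,0],"turn":0},{"claw":0,"travel":[-0.41,1,0],"turn":0},{"claw":0,"travel":[-0.41,1,0],"turn":0},{"claw":0,"travel":[-0.41,1,0],"turn":0}]'
python3 -m inch '[{"claw":0,"travel":[0,0.49,0],"turn":0},{"claw":0,"travel":[0,0.49,0],"turn":0},{"claw":0,"travel":[0,0.49,-0.2],"turn":0},{"claw":0,"travel":[0,0.49,-0.4],"turn":0},{"claw":0,"travel":[0,0.49,-0.61],"turn":0}]'
python3 - <<'E'
from h import *
b=imaging.get_image("side")[:,:,::-1];s=get_state();print(s['position'],s['ee_rot'],s['contact_force'])
cv2.imwrite("pics/s4.png",cv2.resize(b[200:350,200:400],None,fx=4,fy=4,interpolation=cv2.INTER_CUBIC))
E
```

```text
clock: 4.25
position: [0.4045, -0.0713, 0.1952]
ee_rot: [-0.001, 0.998, -0.064, -0.001]
contact_force: [-0.1, -0.1, 0.2]
width: 0.0426
gripper_force: 0.0
clock: 4.75
position: [0.4092, 0.0234, 0.0729]
ee_rot: [0.0, 0.998, -0.064, 0.002]
contact_force: [1.1, 0.1, -0.2]
width: 0.0428
gripper_force: 0.0
[0.4041 0.0235 0.0674] [-0.      0.9979 -0.0648 -0.0048] [-3.3179 -0.0202 -4.0866]
```

View pics/s4.png

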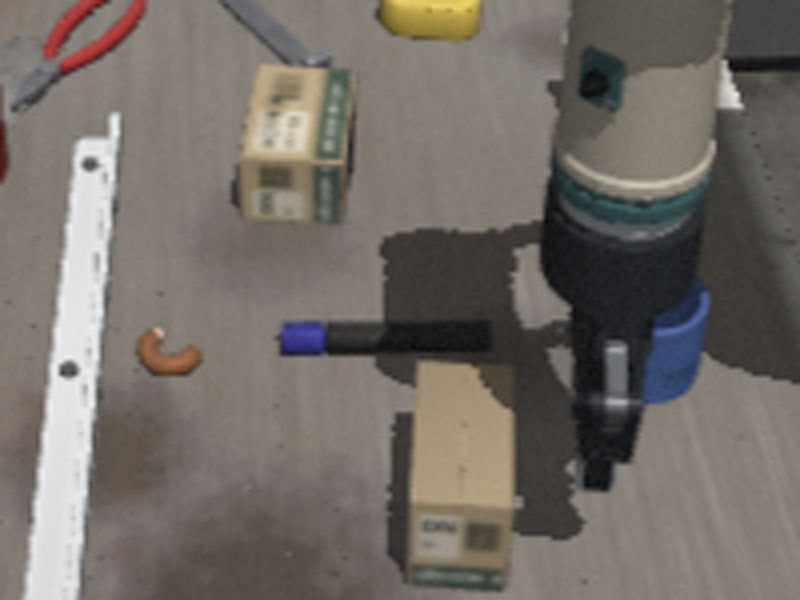

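The right carton lies tipped at (297,145) in the crop, clear of the pry bar end at (315,60). The fingers are behind the left carton at (597,470). I'll use the same push for the left carton.

```bash
python3 -m inch '[{"claw":0,"travel":[0.05,-0.006,0],"turn":0},{"claw":0,"travel":[0.1,-0.013,0],"turn":0},{"claw":0,"travel":[0.15,-0.02,0],"turn":0},{"claw":0,"travel":[0.15,-0.02,0],"turn":0},{"claw":0,"travel":[0.15,-0.02,0],"turn":0}]'
python3 -m inch '[{"claw":0,"travel":[0.03,-0.004,0.02],"turn":0},{"claw":0,"travel":[0.06,-0.008,0.045],"turn":0},{"claw":0,"travel":[0.09,-0.012,0.06],"turn":0},{"claw":0,"travel":[0.12,-0.016,0.075],"turn":0},{"claw":0,"travel":[0.15,-0.02,0.085],"turn":0}]'
python3 -m inch '[{"claw":0,"travel":[0.03,-0.004,0.01],"turn":0},{"claw":0,"travel":[0.06,-0.008,0.015],"turn":0},{"claw":0,"travel":[0.09,-0.012,0.02],"turn":0},{"claw":0,"travel":[0.12,-0.016,0.02],"turn":0},{"claw":0,"travel":[0.15,-0.02,0.02],"turn":0}]'
python3 -m inch '[{"claw":0,"travel":[0.03,-0.004,0],"turn":0},{"claw":0,"travel":[0.05,-0.006,0],"turn":0},{"claw":0,"travel":[0.05,-0.006,0.1],"turn":0},{"claw":0,"travel":[0.0,0,0.3],"turn":0},{"claw":0,"travel":[-0.1,0,0.5],"turn":0}]'
```

```text
clock: 5.3
position: [0.4387, 0.0187, 0.0743]
ee_rot: [0.0, 0.998, -0.065, 0.001]
contact_force: [0.6, -0.4, -0.2]
width: 0.0423
gripper_force: 0.0
clock: 5.8
position: [0.4687, 0.0149, 0.0909]
ee_rot: [0.0, 0.998, -0.065, 0.001]
contact_force: [-0.4, 0.4, -0.2]
width: 0.0424
gripper_force: 0.4
clock: 6.3
position: [0.4982, 0.0109, 0.0942]
ee_rot: [0.0, 0.998, -0.065, -0.0]
contact_force: [-0.3, -0.2, 0.3]
width: 0.0428
gripper_force: 0.0
clock: 6.8
position: [0.4783, 0.011, 0.1948]
ee_rot: [-0.0, 0.998, -0.065, -0.0]
contact_force: [0.5, -0.4, 0.3]
width: 0.0427
gripper_force: 0.0
```

```bash
python3 -m inch '[{"claw":0,"travel":[-0.2,-0.5,0.1],"turn":0},{"claw":0,"travel":[-0.5,-0.6,0.2],"turn":0},{"claw":0,"travel":[-0.5,-0.6,0.2],"turn":0},{"claw":0,"travel":[-0.5,-0.6,0.2],"turn":0},{"claw":0,"travel":[-0.5,-0.6,0.2],"turn":0}]'
python3 - <<'E'
from h import *
b=imaging.get_image("side")[:,:,::-1];s=get_state();print(s['position'])
a=imaging.get_image("scene")[:,:,::-1]
x=cv2.resize(b[205:355,195:345],None,fx=4,fy=4,interpolation=cv2.INTER_CUBIC)[:,:400] if 0 else cv2.resize(b[205:355,205:335],None,fx=4,fy=4,interpolation=cv2.INTER_CUBIC)
y=cv2.resize(a[170:245,150:290],None,fx=2,fy=2,interpolation=cv2.INTER_CUBIC)
y=cv2.copyMakeBorder(y,0,600-y.shape[0],0,0,cv2.BORDER_CONSTANT)
cv2.imwrite("pics/s5.png",np.hstack([x,y]))
E
```

```text
clock: 7.3
position: [0.3766, -0.1102, 0.2352]
ee_rot: [0.001, 0.998, -0.067, 0.001]
contact_force: [0.1, 0.9, -0.8]
width: 0.0426
gripper_force: 0.0
[ 0.3775 -0.1094  0.2348]
```

View pics/s5.png

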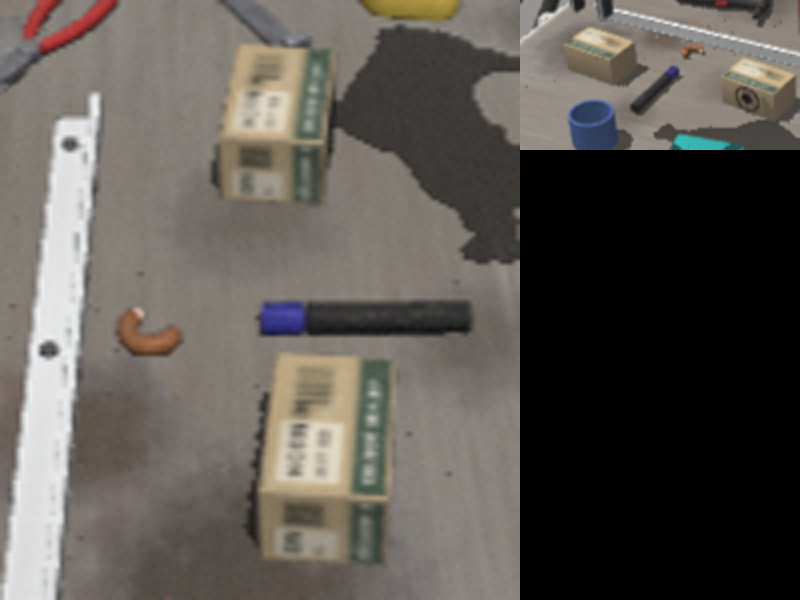

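Both cartons lie over, and the stamp ring is on the right one at about (747,98). Its top corners in the side crop are (239,45), (333,49), (325,146) and (221,143). The plain one's are (280,355), (395,360), (386,500) and (262,496).

```bash
python3 - <<'E'
from h import *
S=lambda L:np.array(L,float)/4+[205,205]-.375
for q in([(239,45),(333,49),(325,146),(221,143)],[(280,355),(395,360),(386,500),(262,496)]):
    w=cast("side",S(q),.052)[:,:2];d=(w[3]+w[2]-w[0]-w[1])/2
    print(w.tolist(),"c",w.mean(0),"near mid",(w[1]+w[2])/2,"len",np.linalg.norm(d),"depth",np.linalg.norm((w[0]+w[3]-w[1]-w[2])/2),"yaw",np.arctan2(-d[0],d[1]))
print("stop",cast("side",S([(99,95),(90,180)]),.025),cast("side",S([(97,150),(62,595)]),.0))
E
```

```text
[[0.5735133652129603, -0.33215419934357915], [0.5115396020268395, -0.32472420797686385], [0.5230703635164654, -0.22280063239436765], [0.5873266567281084, -0.22884666035392776]] c [ 0.5489 -0.2771] near mid [ 0.5173 -0.2738] len 0.1033950330180744 depth 0.06347367610881058 yaw -0.12286825080871012
[[0.5586241708684427, -0.042748121032589514], [0.4963930716194973, -0.035851492397757756], [0.5097528831330038, 0.06205774069572867], [0.5719093972989961, 0.05631115070664361]] c [0.5342 0.0099] near mid [0.5031 0.0131] len 0.09938127331529499 depth 0.06251425707035987 yaw -0.13445941143148793
stop [[ 0.6671 -0.3173  0.025 ]
 [ 0.6699 -0.2295  0.025 ]] [[ 0.669  -0.2904  0.    ]
 [ 0.675   0.0712 -0.    ]]
```

```bash
python3 -m inch '[{"claw":0.4,"travel":[0.46,-0.83,0],"turn":0.036},{"claw":0.4,"travel":[0.46,-0.83,0],"turn":0.036},{"claw":0.4,"travel":[0.46,-0.83,0],"turn":0.036},{"claw":0.4,"travel":[0.46,-0.83,0],"turn":0.036},{"claw":0.4,"travel":[0.46,-0.83,0],"turn":0.036}]'
python3 -m inch '[{"claw":0.4,"travel":[0,0,-0.25],"turn":0},{"claw":0.4,"travel":[0,0,-0.5],"turn":0},{"claw":0.4,"travel":[0,0,-0.75],"turn":0},{"claw":0.4,"travel":[0,0,-0.97],"turn":0},{"claw":0.4,"travel":[0,0,-0.99],"turn":0}]'
python3 -m inch '[{"claw":0.4,"travel":[0,0,0],"turn":0},{"claw":0.4,"travel":[0,0,0],"turn":0}]'
```

```text
clock: 7.9
position: [0.4736, -0.2789, 0.2326]
ee_rot: [0.001, 1.0, -0.009, 0.001]
contact_force: [-0.1, 0.2, -0.4]
width: 0.0601
gripper_force: 0.0
clock: 8.4
position: [0.4664, -0.2705, 0.0308]
ee_rot: [-0.004, 1.0, -0.008, -0.005]
contact_force: [-0.5, 0.9, 0.4]
width: 0.0596
gripper_force: 0.0
clock: 8.6
position: [0.4715, -0.2755, 0.0382]
ee_rot: [0.001, 1.0, -0.008, 0.001]
contact_force: [-0.4, 0.7, -0.3]
width: 0.0599
gripper_force: 0.0
```

Now I'll push at about 60–100 mm/s, slowing near the stop.

```bash
python3 -m inch '[{"claw":0.4,"travel":[0.06,-0.001,0],"turn":0},{"claw":0.4,"travel":[0.12,-0.002,0],"turn":0},{"claw":0.4,"travel":[0.17,-0.003,0],"turn":0},{"claw":0.4,"travel":[0.21,-0.003,0],"turn":0},{"claw":0.4,"travel":[0.25,-0.004,0],"turn":0}]'
python3 -m inch '[{"claw":0.4,"travel":[0.04,-0.001,0],"turn":0},{"claw":0.4,"travel":[0.08,-0.001,0],"turn":0},{"claw":0.4,"travel":[0.12,-0.002,0],"turn":0},{"claw":0.4,"travel":[0.16,-0.003,0],"turn":0},{"claw":0.4,"travel":[0.2,-0.003,0],"turn":0}]'
python3 -m inch '[{"claw":0.4,"travel":[0.02,0,0],"turn":0},{"claw":0.4,"travel":[0.04,-0.001,0],"turn":0},{"claw":0.4,"travel":[0.06,-0.001,0],"turn":0},{"claw":0.4,"travel":[0.08,-0.001,0],"turn":0},{"claw":0.4,"travel":[0.1,-0.002,0],"turn":0}]'
```

```text
clock: 9.1
position: [0.5197, -0.2757, 0.0366]
ee_rot: [-0.0, 1.0, -0.008, -0.001]
contact_force: [-4.9, -0.5, 3.4]
width: 0.0596
gripper_force: 2.0
clock: 9.6
position: [0.5604, -0.2764, 0.0362]
ee_rot: [-0.0, 1.0, -0.009, 0.0]
contact_force: [-3.4, -0.5, 1.7]
width: 0.0597
gripper_force: 1.5
clock: 10.1
position: [0.5801, -0.2767, 0.0362]
ee_rot: [-0.0, 1.0, -0.009, 0.0]
contact_force: [-2.3, 0.1, -1.1]
width: 0.0598
gripper_force: 0.8
```

```bash
python3 -m inch '[{"claw":0.4,"travel":[0.01,0,0],"turn":0},{"claw":0.4,"travel":[0.02,0,0],"turn":0},{"claw":0.4,"travel":[0.03,0,0],"turn":0},{"claw":0.4,"travel":[0.04,0,0],"turn":0},{"claw":0.4,"travel":[0.045,0,0],"turn":0}]'
python3 -m inch '[{"claw":0.4,"travel":[0.005,0,0],"turn":0},{"claw":0.4,"travel":[0.01,0,0],"turn":0},{"claw":0.4,"travel":[0.01,0,0],"turn":0}]'
```

```text
clock: 10.6
position: [0.5889, -0.2768, 0.0363]
ee_rot: [0.0, 1.0, -0.009, 0.0]
contact_force: [-1.8, -0.2, -1.3]
width: 0.0595
gripper_force: 0.6
clock: 10.9
position: [0.5905, -0.2767, 0.0363]
ee_rot: [-0.0, 1.0, -0.009, -0.0]
contact_force: [-1.8, -0.3, -0.1]
width: 0.0596
gripper_force: 1.0
```

No rise in force yet, so I'll continue in 1 mm steps.

```bash
python3 -m inch '[{"claw":0.4,"travel":[0.005,0,0],"turn":0},{"claw":0.4,"travel":[0.01,0,0],"turn":0},{"claw":0.4,"travel":[0.015,0,0],"turn":0},{"claw":0.4,"travel":[0.015,0,0],"turn":0}]'
python3 - <<'E'
from h import *
b=imaging.get_image("side")[:,:,::-1];s=get_state();print(s['position'],s['contact_force'])
cv2.imwrite("pics/s6.png",cv2.resize(b[205:355,190:340],None,fx=4,fy=4,interpolation=cv2.INTER_CUBIC))
E
```

```text
clock: 11.3
position: [0.5905, -0.2766, 0.0363]
ee_rot: [-0.0, 1.0, -0.009, -0.003]
contact_force: [-8.9, -0.4, 4.2]
width: 0.0593
gripper_force: 4.5
[ 0.5905 -0.2766  0.0363] [-8.3065 -1.2735  3.995 ]
```

View pics/s6.png

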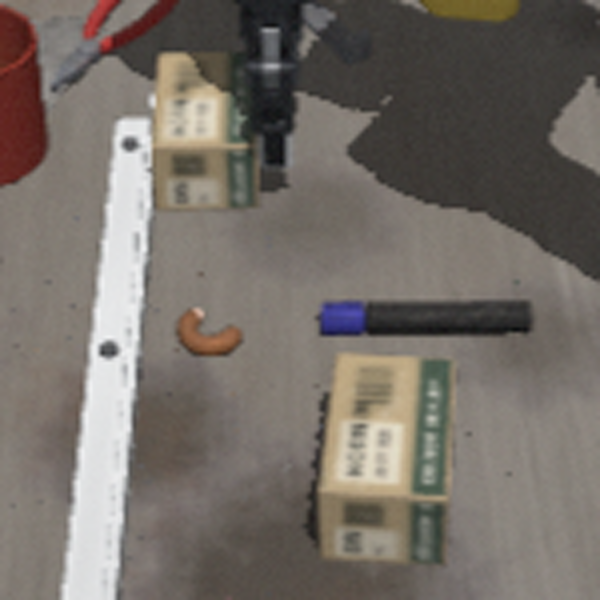

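The stamped carton is at the stop, with its edge at (155,60–205), and the force rose to 9 N with no more motion. I'll give it a light squeeze to seat it flat, then back off and lift away.

```bash
python3 -m inch '[{"claw":0.4,"travel":[0.005,0,0],"turn":0},{"claw":0.4,"travel":[0.01,0,0],"turn":0},{"claw":0.4,"travel":[0.01,0,0],"turn":0}]'
python3 -m inch '[{"claw":0.4,"travel":[-0.03,0,0],"turn":0},{"claw":0.4,"travel":[-0.15,0,0],"turn":0},{"claw":0.4,"travel":[-0.3,0,0.1],"turn":0},{"claw":0.4,"travel":[-0.4,0,0.3],"turn":0},{"claw":0.4,"travel":[-0.5,0,0.5],"turn":0}]'
python3 -m inch '[{"claw":0.4,"travel":[-0.6,0,0.5],"turn":0},{"claw":0.4,"travel":[-0.6,0,0.5],"turn":0},{"claw":0.4,"travel":[-0.6,0,0.5],"turn":0},{"claw":0.4,"travel":[-0.6,0,0.5],"turn":0},{"claw":0.4,"travel":[-0.6,0,0.5],"turn":0}]'
python3 - <<'E'
from h import *
b=imaging.get_image("side")[:,:,::-1];s=get_state();print(s['position'],s['contact_force'])
cv2.imwrite("pics/s7.png",cv2.resize(b[205:305,190:320],None,fx=6,fy=6,interpolation=cv2.INTER_CUBIC))
E
```

```text
clock: 11.65
position: [0.5906, -0.2765, 0.0363]
ee_rot: [-0.001, 1.0, -0.009, -0.005]
contact_force: [-13.2, -0.6, 6.8]
width: 0.0596
gripper_force: 6.7
clock: 12.15
position: [0.4954, -0.2767, 0.137]
ee_rot: [-0.0, 1.0, -0.009, 0.001]
contact_force: [0.6, -0.4, 0.5]
width: 0.0597
gripper_force: 0.0
clock: 12.65
position: [0.3763, -0.2776, 0.238]
ee_rot: [0.002, 1.0, -0.009, 0.002]
contact_force: [1.0, 0.0, 0.5]
width: 0.0598
gripper_force: 0.0
[ 0.3766 -0.2772  0.2367] [ 0.0122  0.5057 -1.4471]
```

View pics/s7.png

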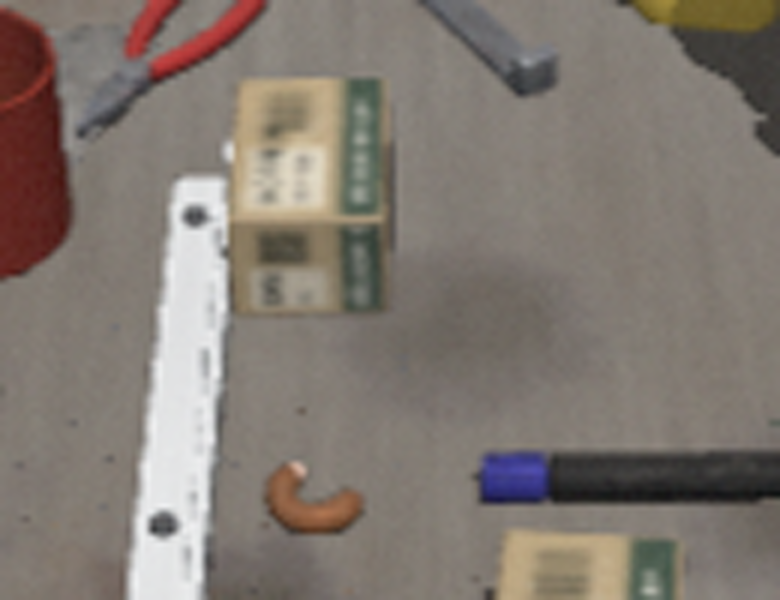

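The carton is flush with the stop. A quick numeric check follows, using the corners (238,78), (383,79), (386,218) and (229,216).

```bash
python3 - <<'E'
from h import *
S=lambda L:np.array(L,float)/6+[190,205]-.42
w=cast("side",S([(238,78),(383,79),(386,218),(229,216)]),.052)[:,:2];d=(w[3]+w[2]-w[0]-w[1])/2
print(w.tolist(),"c",w.mean(0),"near mid",(w[1]+w[2])/2,"yaw",np.arctan2(-d[0],d[1]))
print("strip right end",cast("side",S([(231,143)]),.025))
E
```

```text
[[0.666209512337171, -0.32880864378314156], [0.6025972337105642, -0.3250746809884816], [0.6021092082159502, -0.22741977420976034], [0.6668192708515821, -0.23183522729044348]] c [ 0.6344 -0.2783] near mid [ 0.6024 -0.2762] yaw -0.0006254639708992959
strip right end [[ 0.6705 -0.3173  0.025 ]]
```

```bash
python3 -c "
from rig import ticket
print(ticket.sign_off())"
```

```text
the job is handed in; nothing more can be done
None
```

The job is handed in, though the hand-in gave no verdict: both cartons lie tipped with undersides to the robot, the stamped (right) one measures flush and parallel against the stop, and the plain one lies where it fell, about 0.1 m short of it.

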